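# Seal the soap tin and take off its outer lid

## Task

Reach in through the open hatch, take the two nested lids by the round knob of the inner lid and lower them, still together, onto the open tin, keeping hold of the knob until the inner lid sits in the mouth; then press the inner lid down fully home against its stiff seal. Next lift off only the outer lid by its collar, so that the inner lid stays fully home and undisturbed, and finish while holding the outer lid level in the air, still in the gripper and clear above the knob, ready to be wiped. Leave the soap bar, the iron weight and the salve tin where they are.

Things in the scene. Friction and masses are not known exactly. Their poses are not given: they have to be found in the camera images.
- knob (a point): Centre of the inner lid's knob: an upright wooden cylinder, 22 mm diameter, 22 mm tall (11 mm above and below this point), z up. At the start it stands up through the outer lid's collar, 53 mm above the counter; lifting it carries both lids, as the outer lid lies loose on the inner lid's flange.
- inner_lid: Loose inner lid, 105 to 210 g, round (yaw means nothing), z up. Origin: centre of the underside of its cork plug (75 mm diameter, 14 mm deep, chamfered foot), which stands on the counter at the start. Flange 86 mm diameter at 14 to 18 mm, boss 29 mm diameter at 18 to 26 mm, knob at 42 to 64 mm above the origin.
- collar (a point): Centre of the outer lid's collar: a metal tube round the knob, 44 mm outside and 32 mm inside diameter, standing 18 mm above the lid's flat top (9 mm below this point to 9 mm above it), z up. While the lids are nested this point is 22 mm below the knob's centre and the collar's top 2 mm below the knob's underside.
- outer_lid: Loose outer lid, 70 to 140 g: flat round metal cover, 100 mm diameter, with a downward skirt (94 mm inside). Origin: centre of its flat underside, which rests on the inner lid's flange; collar's centre 13 mm above it, flat top 4 mm above, skirt's edge 14 mm below. About 1.5 mm sideways play on the inner lid's boss.
- tin_mouth (a point): Centre of the open tin's mouth, at the height of its rim, 95 mm above the counter, z up. The plug enters with 2.5 mm play all round. The seal first stops it 5 mm short of home (knob's centre 44 mm above this point). Fully home, the flange sits on the rim and the knob's centre is 39 mm above this point.
- tin: Round metal tin, 86 mm outside, 80 mm inside diameter, 95 mm high; full, heavy, stands fast. Origin: centre of its underside. A stiff cork seal ring in its throat carries the lids' weight; a push of about 6 N on the knob moves it down the last 5 mm, and it stays down. Past that the flange rests hard on the rim. The outer lid's skirt passes outside the tin with 4 mm play.
- hatch (a point): Middle of the top of the wooden sill of the open shop hatch between robot and counter; x points in over the counter, y along the sill to its left, z up. The sill's top is 125 mm above the counter, 65 mm thick. The hatch is 635 mm wide, clear above, between two thick tall posts centred 356 mm to the right and 371 mm to the left (109 mm wide) of this point. The arm must reach in over the sill between them.
- pressed_soap: Bystander: light brown oval soap bar, 54 x 85 x 38 mm, lying to the right of the tin and lids; origin at the centre of its underside.
- iron_weight: Bystander: dark iron scale weight with a knob, 44 mm diameter, 42 mm high, near the counter's front edge, to the right; origin at the centre of its underside.
- salve_tin: Bystander: closed round salve tin, 63 mm diameter, 30 mm high, near the front edge, to the left, in front of the till box; origin at the centre of its underside.
Not all that is in view belongs to the job. Leave any turquoise look-alike of the inner_lid alone.

How it is judged (in metres and radians):
On the way, in this order (a step that is already met when the one before it is completed fails the run):
1. the two lids, still nested, are lifted together off the counter (height (world z) of knob above 0.1 m and z of collar in the frame of knob below -0.017 m and horizontal distance between knob and tin_mouth above 0.06 m), for 0.1 s.
2. the inner lid is pressed fully home in the tin, with the outer lid still on it (z of knob in the frame of tin_mouth below 0.0412 m and horizontal distance between knob and tin_mouth below 0.006 m and angle between knob's own z axis and vertical below 0.06 rad and z of collar in the frame of knob below -0.017 m), for 0.2 s.
At the end, for the whole second after the job is handed in: Inner lid fully home (knob centre under 41.2 mm above the rim, within 6 mm of the axis, level), untouched by the robot; outer lid held still in the gripper, tilted under 0.25 rad, touching neither lid nor tin, its collar centre more than 40 mm above the knob centre (z of knob in the frame of tin_mouth below 0.0412 m and horizontal distance between knob and tin_mouth below 0.006 m and angle between knob's own z axis and vertical below 0.06 rad and z of collar in the frame of knob above 0.04 m and angle between collar's own z axis and vertical below 0.25 rad and contact force between the fingers and outer_lid above 1 N and contact force between each of outer_lid, the arm, the fingers and inner_lid below 0.05 N and contact force between outer_lid and tin below 0.05 N and linear speed of outer_lid below 0.03 m/s); the arm keeps its last pose, push and grip.
It fails at once if the outer lid comes off the inner lid while the inner lid is not fully home in the tin (z of collar in the frame of knob above -0.01 m and not (z of knob in the frame of tin_mouth below 0.0425 m and horizontal distance between knob and tin_mouth below 0.008 m)).
It fails at once if the lids are let go over the tin before the inner lid sits in the mouth (horizontal distance between knob and tin_mouth below 0.06 m and z of knob in the frame of tin_mouth above 0.05 m and contact force between each of the fingers, the arm and inner_lid below 0.01 N).
It fails at once if the soap bar, the iron weight or the salve tin is shoved more than 2 cm (distance of any of pressed_soap, iron_weight, salve_tin from where it was at the start of the episode above 0.02 m).
It also fails if it takes over 72 s, if anything falls off the work surface, if the arm or the gripper's body presses on something with over 40 N, if the wrist force passes 120 N, or if a joint passes its speed limit or range.

## Robot

A 7-joint arm with a two-finger parallel gripper is mounted at the origin on a cart in front of the work surface, level with it; the furniture and walls round the work are solid. World frame = base frame: x ahead of the robot, y to its left, z up, the work surface at z = 0. Lengths are in mm, angles in rad, forces in N, time in s.
With the tool pointing down it reaches from about 400 to 875 mm from the base axis. Payload 4.4 kg.
Tool frame: the origin (TCP) lies at the very end of the fingers, on their centre line; the grasp point (between the pads) lies 19 mm behind it; z points along the fingers, x is the direction in which the jaws open and shut, and the axes are right-handed (so a half turn about z gives the same grasp; the last joint's range is limited). The gripper opens to 85 mm and grips with 20 to 120 N. Pads are 22 mm wide; open, the fingers measure 114 mm over their backs; the gripper's body (76 mm by 85 mm) begins 54 mm behind the grasp point. The pads swing forward as they close: fully open they stand 13 mm farther back than shut.
Start: joints at [-1.184, 0.628, 0.038, 1.517, -0.027, 0.996, -0.02], TCP at [284.345, 584.522, 231.313] pointing down, gripper open.
Joint ranges: [-3.06, 3.06], [-0.37, 2.12], [-1.25, 1.32], [0.18, 2.47], [-1.1, 4.24], [0.23, 1.98], [-2.94, 2.94]. Speed limits (rad/s): [2.57, 2.57, 3.14, 3.14, 3.14, 3.14, 3.14].

## Interface

Orientations are given as [roll, pitch, yaw] about the fixed x, y, z axes, in that order (R = Rz(yaw) Ry(pitch) Rx(roll)).
In Python, from cell import telemetry, get_image, get_calibration, ctrl gives the robot as it stands. The module is installed in compiled form; this text tells all that it offers.
- The arm moves only by the tool arm_command, never from a script. Its arguments are lists of equal length, an entry for each row: "rot": the turn, a rotation vector about the world's x, y, z in degrees, a list of three; "slide": the shift along the world's x, y, z in mm, a list of three; "gripper": the finger opening in mm, from 0 to 85.4. A call has 1 to 5 rows; each row shifts and turns the pose as measured when the row begins; what a row does not reach is not made up. A row lasts 1/12 s, in which the tool goes at most 41.7 mm and 7.16 degrees, less where a joint would pass 70% of its speed; a pose out of reach is approached as far as the arm can. A call with a gripper value outside its range is refused whole. The fingers move at their own pace and stop on an object; the grip force is fixed at half the most. Time passes only in rows, so rows that do not move let the fingers close. It gives the time, the measured TCP pose, the force and the opening at its end, in the units of the state.
- telemetry.read_state(): the state, without advancing time (a new reading comes with each control period).
- get_image(name): name is "side" or "top"; returns (picture, depth): 420x560x3 uint8, red, green, blue; 420x560 float32, mm along the optical axis (not along the pixel's ray), 0 where there is no reading.
- get_calibration(name): a dict with "fx", "fy", "cx", "cy" (pixels), "xyz" and "attitude" of the camera in the world. Camera axes: x right, y up, looking along -z (the intrinsics and any distortion apply to the point x, -y, -z); pixel columns grow to the right and rows downward; lengths in mm; the calibration is good to about 2 mm. A picture is of the moment at which its call begins. get_calibration takes no time and is no camera call.
- ctrl.finish_job(): hands the job in, once; it reports no verdict.
The state is a dict: "clock": time; "qpos": joint angles; "qd": joint speeds; "tau": joint torques, N m; "eef_pos": TCP position; "tool_rot": TCP orientation; "force": force on the tool from outside, world axes, zero at the start; "torque": the same for the moment, N m; "width": finger opening in mm.
Only numpy, scipy, OpenCV 4.12 (cv2) and the standard library are available. Lean on these libraries where they do the work, as an engineer would, in place of code of your own. Each camera call takes 0.05 s, during which the arm holds its last target.

## Working session

There is one attempt and no reset: what is moved stays moved. The work goes in short steps, Python scripts to look and compute and a tool call to move; the robot and the scene stay as the last step left them, time stands still between calls to the robot, and variables do not carry over. Pictures are saved under pics/ and viewed, and the job is handed in when it is done.

Besides the shell and the picture viewer there is one more tool, called after "Call:" as a command line: name --argument value ..., lists and objects as JSON in quotes. arm_command: Moves the arm, as the interface text tells. Its arguments: {"type":"object","properties":{"rot":{"type":"array"},"slide":{"type":"array"},"gripper":{"type":"array"}},"required":["rot","slide","gripper"]}

```bash
mkdir -p pics; ls; python3 - <<'E'
from cell import telemetry,get_image,get_calibration
import cv2,numpy as np
print(telemetry.read_state())
for n in("side","top"):
    print(n,get_calibration(n))
    p,d=get_image(n)
    cv2.imwrite(f"pics/{n}0.png",cv2.cvtColor(p,cv2.COLOR_RGB2BGR)); np.savez(f"{n}0.npz",p=p,d=d)
E
```

```text
pics
{'clock': 0.0, 'qpos': array([-1.18379298,  0.62937883,  0.03845517,  1.51841154, -0.02699248,
        0.99634293, -0.01997222]), 'qd': array([-1.91157852e-03, -1.24463898e-03, -9.43675399e-05,  3.47525440e-06,
        4.20809784e-04,  1.19619885e-03,  8.28408137e-04]), 'tau': array([-4.04787233e-04, -5.63401115e+01,  1.22647561e+00, -1.93439412e+01,
        1.11402190e-02,  1.07161776e-02,  1.08590137e-05]), 'eef_pos': array([284.05928142, 583.9021682 , 230.35426519]), 'tool_rot': array([3.14154894e+00, 2.02171947e-03, 1.11801314e+00]), 'force': array([-0.47023353,  0.91534732,  0.07490903]), 'torque': array([ 0.00276502, -0.03614309, -0.04957869]), 'width': 85.73350817789537}
side {'fx': 445.42828836177904, 'fy': 445.42828836177904, 'cx': 278.2393070015971, 'cy': 210.6708433026259, 'xyz': array([1043.26495689, -235.95539927,  784.70302258]), 'attitude': array([0.73272784, 0.0172337 , 1.10829374])}
top {'fx': 474.96292761428407, 'fy': 474.96292761428407, 'cx': 278.82300946261415, 'cy': 211.91123883091328, 'xyz': array([ 440.37201383,   -5.59420369, 1076.19615415]), 'attitude': array([ 0.07538819,  0.02927606, -1.55750816])}
```

View pics/side0.png

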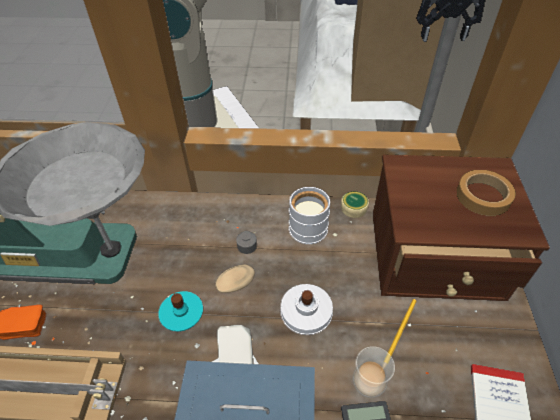

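View pics/top0.png

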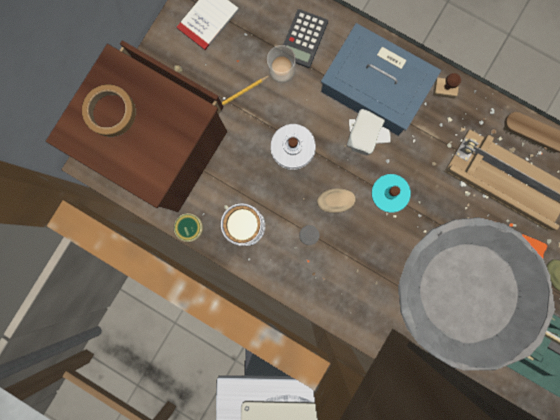

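The white nested lids are at side (307,305) / top (293,146). A turquoise look-alike is at side (180,308) / top (391,192), so the white pair with the metal collar is the one meant. The tin is at side (309,215) / top (243,225). Next I'll measure positions and view an enlarged crop.

```bash
cat > h.py <<'E'
import numpy as np,cv2
from scipy.spatial.transform import Rotation as R
from cell import get_calibration,get_image,telemetry
def cloud(n,d):
    c=get_calibration(n); h,w=d.shape
    u,v=np.meshgrid(np.arange(w),np.arange(h))
    P=np.stack([(u-c['cx'])/c['fx']*d,-(v-c['cy'])/c['fy']*d,-d],-1)
    W=P@R.from_euler('xyz',c['attitude']).as_matrix().T+c['xyz']
    W[d<=0]=np.nan
    return W
def proj(n,p):
    c=get_calibration(n); q=(np.atleast_2d(p)-c['xyz'])@R.from_euler('xyz',c['attitude']).as_matrix()
    return np.c_[c['cx']+c['fx']*q[:,0]/-q[:,2],c['cy']-c['fy']*q[:,1]/-q[:,2]]
def circ(p):
    A=np.c_[2*p,np.ones(len(p))];s=np.linalg.lstsq(A,(p**2).sum(1),rcond=None)[0]
    return s[:2],np.sqrt(s[2]+s[:2]@s[:2])
def snap(k):
    o={}
    for n in("side","top"):
        p,d=get_image(n); o[n]=(p,d)
        cv2.imwrite(f"pics/{n}{k}.png",cv2.cvtColor(p,cv2.COLOR_RGB2BGR)); np.savez(f"{n}{k}.npz",p=p,d=d)
    return o
E
python3 - <<'E'
from h import *
np.set_printoptions(precision=1,suppress=True)
pts={'top':dict(knob=(293,143),lidtop=(278,150),tin=(243,225),soap=(337,200),iron=(310,235),salve=(188,228),turq=(394,190),counter=(270,190),silla=(190,285),sillL=(65,215),sillR=(315,370),bluebox=(360,115),drawer=(215,110),till=(160,190),lampbowl=(450,270),counter2=(300,270)),
'side':dict(knob=(307,295),tin=(309,207),iron=(247,240),salve=(355,203),turq=(178,298),sill=(320,137),postL=(150,120),postR=(490,130),till=(390,170),counter=(270,210),bowl=(80,150))}
for n in pts:
    z=np.load(n+'0.npz');W=cloud(n,z['d'])
    for k,(u,v) in pts[n].items(): print(n,k,W[v,u],np.nanmedian(W[v-1:v+2,u-1:u+2].reshape(-1,3),0))
im=np.load('side0.npz')['p'][...,::-1];tp=np.load('top0.npz')['p'][...,::-1]
cv2.imwrite('pics/crop0.png',np.hstack([cv2.resize(im[180:345,150:350],(480,396)),cv2.resize(tp[110:250,200:310],(311,396))]))
E
```

```text
top knob [665.7  -3.6  65.6] [666.2  -3.6  61.5]
top lidtop [659.4  30.1  21.1] [659.4  30.1  20.9]
top tin [487.9 102.1  56.9] [487.8 102.1  58.3]
top soap [ 545.8 -101.1   39.7] [ 545.9 -101.3   37.1]
top iron [468.6 -42.8  40. ] [468.6 -42.8  40. ]
top salve [481.  227.2  29.4] [481.1 227.   29.4]
top turq [ 565.9 -219.7   64.5] [ 566.3 -219.7   63.1]
top counter [571.4  47.9  -1.9] [571.4  47.9  -1.6]
top silla [363.3 199.4 121.7] [363.3 199.5 121.6]
top sillL [500.8 459.1 123.7] [500.7 459.6 122.9]
top sillR [202.  -51.8 122.4] [202.  -51.8 123.2]
top bluebox [ 733.  -149.9   47.7] [ 733.  -149.7   48.2]
top drawer [703.8 147.5 180.1] [703.7 147.5 180.3]
top till [547.1 249.1 181.7] [546.9 249.2 181.7]
top lampbowl [ 405.3 -281.   231.3] [ 405.3 -281.2  231.2]
top counter2 [390.6 -22.5  -3.4] [390.7 -22.4  -0.9]
side knob [671.   -4.6  65.2] [670.7  -4.6  64.5]
side tin [475.3 109.   59.8] [475.3 109.   60.6]
side iron [475.7 -42.6  31.3] [477.7 -43.1  32.4]
side salve [491.  222.2  31.7] [490.3 222.3  30.8]
side turq [ 568.1 -220.6   65.8] [ 568.1 -220.6   66.1]
side sill [345.5 208.1 125.8] [344.3 208.7 125.2]
side postL [ 198.5 -139.5  198.1] [ 198.8 -139.5  198.1]
side postR [561.9 492.2 191.9] [562.1 492.2 192.1]
side till [559.5 239.1 183.8] [559.1 239.1 183.7]
side counter [394.   50.7  -0.3] [394.5  50.7   0.7]
side bowl [ 282.8 -291.   235.8] [ 281.5 -291.   235.2]
```

View pics/crop0.png

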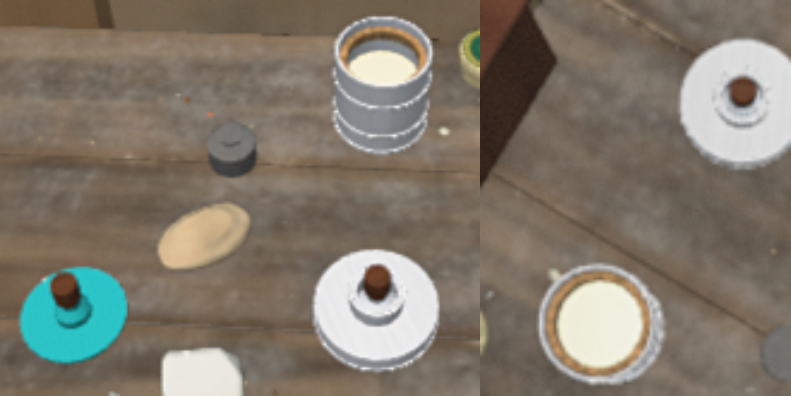

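The crop confirms it: the white pair with a metal collar round the knob is the target, and the turquoise lid is the decoy. Now precise fits, plus the posts.

```bash
python3 - <<'E'
from h import *
np.set_printoptions(precision=1,suppress=True)
for n in('top','side'):
    z=np.load(n+'0.npz');W=cloud(n,z['d']).reshape(-1,3)
    def near(c,r,a,b): 
        m=(np.hypot(W[:,0]-c[0],W[:,1]-c[1])<r)&(W[:,2]>a)&(W[:,2]<b); return W[m]
    k=near((667,-4),20,58,70); print(n,'knob',len(k),np.median(k,0),(k.min(0)+k.max(0))/2)
    l=near((667,-4),70,17,28); (c,rr),s,a=cv2.minAreaRect(l[:,:2].astype(np.float32)),0,0
    c,r=cv2.minEnclosingCircle(l[:,:2].astype(np.float32)); print('lid',c,r,np.median(l[:,2]))
    cl=near((667,-4),26,34,46); print('collar',len(cl),cv2.minEnclosingCircle(cl[:,:2].astype(np.float32)),np.median(cl[:,2]))
    t=near((483,104),60,88,102); c,r=cv2.minEnclosingCircle(t[:,:2].astype(np.float32)); print('tin',c,r,np.median(t[:,2]),circ(t[:,:2]))
    # sill top
    s=W[(W[:,2]>117)&(W[:,2]<131)&(W[:,0]<560)&(W[:,0]>150)&(W[:,1]>-120)&(W[:,1]<520)]
    d=np.array([.503,.864]); nn=np.array([d[1],-d[0]])
    o=s[:,:2]@nn; me=np.median(o); s=s[np.abs(o-me)<40]
    print('sill',len(s),cv2.minAreaRect(s[:,:2].astype(np.float32)),cv2.fitLine(s[:,:2].astype(np.float32),cv2.DIST_HUBER,0,.01,.01).T)
E
python3 - <<'E'
import cv2,sys
sys.path.insert(0,'.')
E
```

```text
top knob 75 [670.9  -1.4  62.4] [671.9  -2.4  62.7]Traceback (most recent call last):
  File "<stdin>", line 8, in <module>
ValueError: too many values to unpack (expected 2)
```

```bash
python3 - <<'E'
from h import *
np.set_printoptions(precision=1,suppress=True)
for n in('top','side'):
    z=np.load(n+'0.npz');W=cloud(n,z['d']).reshape(-1,3)
    def near(c,r,a,b): 
        m=(np.hypot(W[:,0]-c[0],W[:,1]-c[1])<r)&(W[:,2]>a)&(W[:,2]<b); return W[m]
    def mec(p): return cv2.minEnclosingCircle(p[:,:2].astype(np.float32))
    k=near((667,-4),20,58,70); print(n,'knob',len(k),np.median(k,0),(k.min(0)+k.max(0))/2)
    k=near((667,-4),20,62,70); print(n,'knob',len(k),np.median(k,0),(k.min(0)+k.max(0))/2)
    l=near((667,-4),70,17,28); print('lid',mec(l),np.median(l[:,2]))
    cl=near((667,-4),26,36,46); print('collar',len(cl),mec(cl),np.median(cl[:,2]))
    t=near((483,104),60,88,102); print('tin',mec(t),np.median(t[:,2]),circ(t[:,:2]),np.percentile(t,[5,95],0))
    d=np.array([.503,.864]); nn=np.array([d[1],-d[0]])
    s=W[(W[:,2]>117)&(W[:,2]<131)&(W[:,0]<560)&(W[:,0]>150)&(W[:,1]>-120)&(W[:,1]<520)]
    o=s[:,:2]@nn; me=np.median(o); s=s[np.abs(o-me)<40]
    print('sill',len(s),cv2.minAreaRect(s[:,:2].astype(np.float32)),cv2.fitLine(s[:,:2].astype(np.float32),cv2.DIST_HUBER,0,.01,.01).T)
    # posts: high points in wall band
    P=W[(W[:,2]>160)&(W[:,2]<700)]; a=P[:,:2]@d; o=P[:,:2]@nn-me
    for lo,hi in((-260,-20),(480,760)):
        m=(np.abs(o)<110)&(a>lo)&(a<hi); q=np.c_[a,o,P[:,2]][m]
        print('post band',me,len(q), np.percentile(q,[1,10,50,90,99],0) if len(q) else '')
E
```

```text
top knob 75 [670.9  -1.4  62.4] [671.9  -2.4  62.7]
top knob 46 [670.7  -1.4  63.5] [670.4  -2.5  64.6]
lid ((671.0974731445312, -1.221524715423584), 50.26259231567383) 21.05210394388712
collar 147 ((671.084716796875, -1.843650221824646), 22.4123592376709) 38.952033897074216
tin ((489.5989685058594, 103.2613525390625), 42.8264274597168) 93.89407782938008 (array([489.8, 102.9]), np.float64(40.889031003665956)) [[448.9  62.8  89. ]
 [529.9 143.5  97.1]]
sill 10044 ((349.56329345703125, 208.82809448242188), (641.479248046875, 77.464599609375), 59.69926834106445) [[  0.5   0.9 346.  204. ]]
post band 196.62708320970884 0 
post band 196.62708320970884 2453 [[672.1 -35.7 161.7]
 [673.  -23.6 177.9]
 [674.2  19.5 240. ]
 [707.2  43.9 300.5]
 [752.2  44.4 328.2]]
side knob 110 [670.7  -4.4  64.6] [670.   -3.7  63.3]
side knob 94 [670.2  -3.9  64.8] [669.8  -3.7  65. ]
lid ((670.0020141601562, -3.187486410140991), 50.72609329223633) 22.780911436078554
collar 190 ((669.3786010742188, -3.705355644226074), 22.66352653503418) 40.68736156164448
tin ((486.9659729003906, 100.82142639160156), 44.665504455566406) 93.8855405908239 (array([489. , 101.3]), np.float64(40.82287075503516)) [[447.8  60.5  88.3]
 [529.4 141.3  97.4]]
sill 5423 ((351.4688720703125, 204.26124572753906), (703.4349365234375, 79.75627899169922), 59.78308868408203) [[  0.5   0.9 354.5 210.5]]
post band 200.87522747903182 12013 [[-258.1  -16.7  164.2]
 [-237.6  -15.   197.5]
 [-148.8  -12.6  321. ]
 [ -38.3   38.4  416.2]
 [ -22.    42.6  441.1]]
post band 200.87522747903182 8938 [[670.8 -38.5 164.2]
 [671.8  -8.8 200.3]
 [698.7  37.6 332.3]
 [745.3  39.6 431.8]
 [758.4  41.1 458.3]]
```

Both cameras agree to about 1–2 mm: lids at about (670.5, -2.5) and tin at about (489.4, 102). Before swinging, I'll check what stands on the robot's side.

```bash
python3 - <<'E'
from h import *
np.set_printoptions(precision=0,suppress=True)
W=cloud('side',np.load('side0.npz')['d'])
for u,v in[(340,60),(330,20),(370,30),(400,50),(460,15),(425,110),(190,20),(190,70),(195,110),(235,100),(250,60),(110,20),(160,80),(140,20)]: print((u,v),W[v,u])
V=cloud('top',np.load('top0.npz')['d'])
for u,v in[(250,395),(280,410),(265,360),(230,320),(120,350),(60,350),(60,300),(380,400),(450,400)]: print('t',(u,v),V[v,u])
E
```

```text
(340, 60) [-230.  640.  -79.]
(330, 20) [-364.  669.   11.]
(370, 30) [-80. 643. 100.]
(400, 50) [-29. 739.  30.]
(460, 15) [101. 825. 181.]
(425, 110) [  89.  801. -156.]
(190, 20) [ 76.  18. 335.]
(190, 70) [ 61.   1. 208.]
(195, 110) [63. -5. 95.]
(235, 100) [-59. 151.   3.]
(250, 60) [-1812.   918.  -936.]
(110, 20) [ 154. -156.  405.]
(160, 80) [ 221. -101.  298.]
(140, 20) [ 217. -111.  421.]
t (250, 395) [114.  85.  -1.]
t (280, 410) [87. 18. 10.]
t (265, 360) [219.  47. 121.]
t (230, 320) [296. 117. 124.]
t (120, 350) [   2.  716. -940.]
t (60, 350) [  73.  805. -596.]
t (60, 300) [ 268.  718. -401.]
t (380, 400) [307. -84. 643.]
t (450, 400) [ 346. -106.  764.]
```

Call:
arm_command --rot '[[0,0,0],[0,0,0]]' --slide '[[0,0,30],[0,0,30]]' --gripper '[85,85]'

```text
clock: 0.27
eef_pos: [281.8, 579.4, 283.8]
tool_rot: [3.141, 0.018, 1.118]
force: [0.7, 1.0, -0.1]
width: 85.1
```

Call:
arm_command --rot '[[0,0,0],[0,0,0],[0,0,0],[0,0,0],[0,0,0]]' --slide '[[-12,-24,16],[-14,-28,16],[-14,-28,16],[-14,-28,10],[-12,-24,5]]' --gripper '[85,85,85,85,85]'

```text
clock: 0.68
eef_pos: [215.9, 447.7, 349.6]
tool_rot: [3.141, 0.012, 1.118]
force: [0.2, 0.6, 0.1]
width: 85.0
```

```bash
python3 -c "
from h import *
np.set_printoptions(precision=3,suppress=True)
s=telemetry.read_state();print(s['qpos'],s['eef_pos'],s['tool_rot'])
print(proj('side',s['eef_pos']),proj('top',s['eef_pos']))"
```

```text
[-1.209  0.29   0.042  1.751 -0.013  1.114 -0.045] [215.893 447.712 349.559] [3.141 0.012 1.118]
[[387.512  -2.923]] [[ -7.542 392.066]]
```

Call:
arm_command --rot '[[0,0,-4.5],[0,0,-4.5],[0,0,-4.5],[0,0,-4.5],[0,0,-4.5]]' --slide '[[34,-18,0],[33,-21,0],[31,-24,0],[29,-26,0],[27,-29,0]]' --gripper '[85,85,85,85,85]'

```text
clock: 1.1
eef_pos: [361.7, 327.4, 351.9]
tool_rot: [-3.134, 0.011, 0.733]
force: [1.6, 1.1, 0.4]
width: 85.5
```

```bash
python3 -c "
from h import *
np.set_printoptions(precision=3,suppress=True)
s=telemetry.read_state();print(s['qpos'],s['eef_pos'],s['tool_rot'])
snap(1)"
```

```text
[-0.942  0.275  0.203  1.773 -0.07   1.111  0.019] [361.691 327.431 351.912] [-3.134  0.011  0.733]
```

View pics/side1.png

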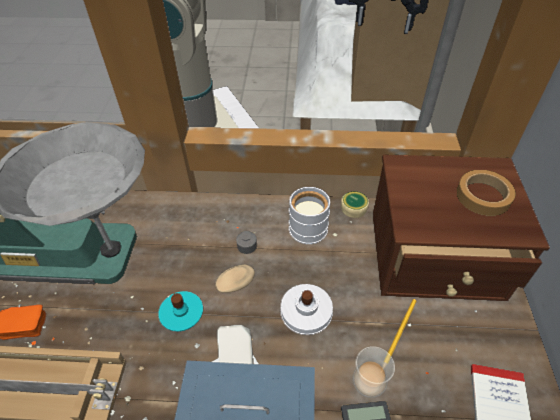

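View pics/top1.png

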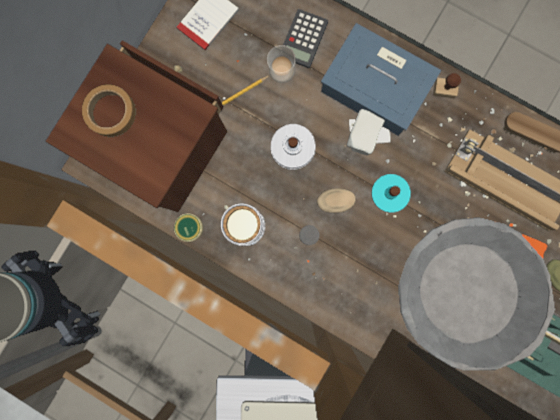

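The gripper shows at top (50,300), still outside the sill and clear. Joint 3 is swinging the elbow left, away from the right post. I'll continue the arc.

Call:
arm_command --rot '[[0,0,-4.5],[0,0,-4.5],[0,0,-4.5],[0,0,-4.5],[0,0,-4.5]]' --slide '[[28,-30,0],[28,-31,0],[26,-32,0],[24,-33,0],[22,-34,0]]' --gripper '[85,85,85,85,85]'

```text
clock: 1.62
eef_pos: [485.9, 171.1, 350.7]
tool_rot: [-3.131, 0.013, 0.334]
force: [0.2, 0.6, 0.2]
width: 85.1
```

```bash
python3 -c "
from h import *
np.set_printoptions(precision=3,suppress=True)
s=telemetry.read_state();print(s['qpos'],s['eef_pos'],s['tool_rot'],s['tau'])
snap(2)"
```

```text
[-0.649  0.333  0.366  1.711 -0.141  1.136  0.094] [485.917 171.102 350.666] [-3.131  0.013  0.334] [ -3.334 -41.675   2.641 -19.331   0.263   0.196  -0.183]
```

View pics/side2.png

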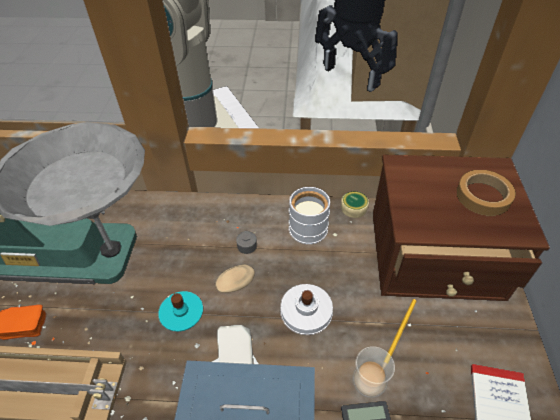

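View pics/top2.png

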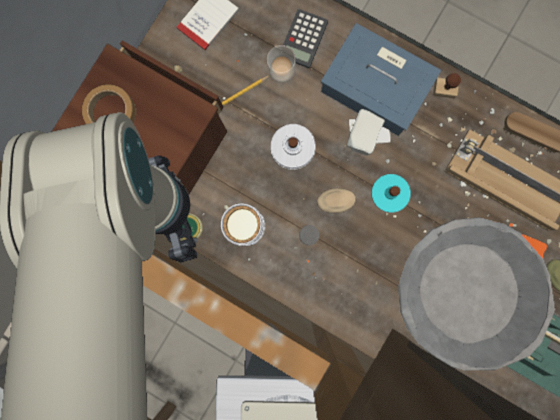

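Call:
arm_command --rot '[[0,0,-3],[0,0,-3],[0,0,-3],[0,0,-3],[0,0,-3]]' --slide '[[28,-26,0],[30,-28,0],[30,-28,0],[30,-28,0],[28,-26,0]]' --gripper '[85,85,85,85,85]'

```text
clock: 2.13
eef_pos: [629.2, 38.7, 349.3]
tool_rot: [-3.125, 0.019, 0.072]
force: [0.1, 0.1, -0.2]
width: 85.3
```

```bash
python3 -c "
from h import *
np.set_printoptions(precision=3,suppress=True)
s=telemetry.read_state();print(s['qpos'],s['eef_pos'],s['tool_rot'],s['tau'])
snap(3)"
```

```text
[-0.352  0.545  0.443  1.395 -0.25   1.277  0.184] [629.24   38.745 349.287] [-3.125  0.019  0.072] [ -2.049 -55.14    5.83  -18.356   0.35   -0.229   0.062]
```

View pics/side3.png

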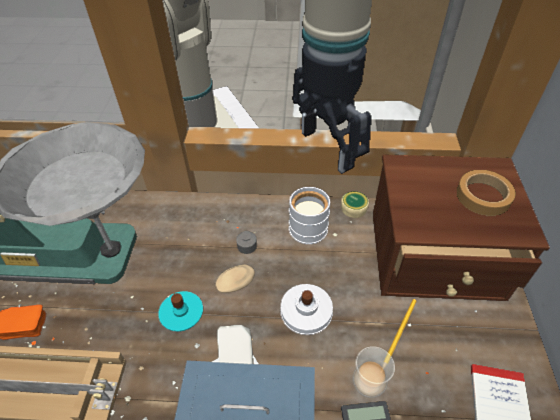

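View pics/top3.png

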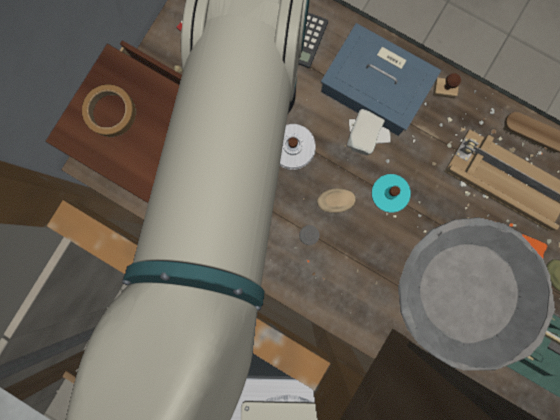

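The arm is clear of the right post. Next I'll work out the levelling and the move over the knob.

```bash
cat >> h.py <<'E'
def plan(t,yaw=None):
    s=telemetry.read_state(); e=s['eef_pos']; Rc=R.from_euler('xyz',s['tool_rot'])
    y=s['tool_rot'][2] if yaw is None else yaw
    rv=(R.from_euler('xyz',[np.pi,0,y])*Rc.inv()).as_rotvec(degrees=True)
    print('d',np.round(np.array(t)-e,1),'rot',np.round(rv,2),'eef',np.round(e,1),'F',np.round(s['force'],1),'w',round(s['width'],1),'q',np.round(s['qpos'],2),'t',s['clock'])
E
python3 -c "
from h import *
plan([670.5,-2.5,150],0)"
```

```text
d [  39.5  -35.6 -198.2] rot [-0.57 -1.09 -3.67] eef [631.   33.1 348.2] F [-0.5  0.7  0.9] w 85.1 q [-0.35  0.55  0.45  1.39 -0.25  1.27  0.18] t 2.2333
```

Call:
arm_command --rot '[[0.5,-0.5,-2],[0.3,-0.3,-2],[0,0,0],[0,0,0],[0,0,0]]' --slide '[[20,-20,-20],[20,-20,-35],[0,0,-35],[0,0,-35],[0,0,-30]]' --gripper '[85,85,85,85,85]'

```text
clock: 2.65
eef_pos: [676.3, -3.8, 193.8]
tool_rot: [-3.113, -0.011, -0.001]
force: [0.3, 0.3, -0.7]
width: 85.0
```

```bash
python3 -c "
from h import *
plan([670.5,-2.5,80],0)"
```

```text
d [  -5.8    1.3 -113.8] rot [-1.62  0.61  0.06] eef [676.3  -3.8 193.8] F [ 0.3  0.3 -0.7] w 85.0 q [-0.24  0.73  0.4   1.49 -0.36  0.98  0.26] t 2.65
```

Call:
arm_command --rot '[[-1.2,0.5,0],[-0.5,0,0],[0,0,0],[0,0,0],[0,0,0]]' --slide '[[-4,1,-20],[0,0,-25],[0,0,-20],[0,0,-10],[0,0,0]]' --gripper '[85,85,85,85,85]'

```text
clock: 3.07
eef_pos: [662.8, 6.4, 105.1]
tool_rot: [-3.139, 0.018, 0.008]
force: [-0.3, -0.7, -0.0]
width: 85.4
```

```bash
python3 -c "
from h import *
plan([670.5,-2.5,80],0);snap(4)
p=cv2.imread('pics/side4.png');cv2.imwrite('pics/s4c.png',cv2.resize(p[180:345,220:400],(720,660)[0:2])[:600])"
```

```text
d [  7.7  -8.9 -25.1] rot [-0.16 -1.05 -0.43] eef [662.8   6.4 105.1] F [-0.3 -0.7 -0. ] w 85.4 q [-0.26  0.83  0.37  1.57 -0.38  0.83  0.27] t 3.0667
```

View pics/s4c.png

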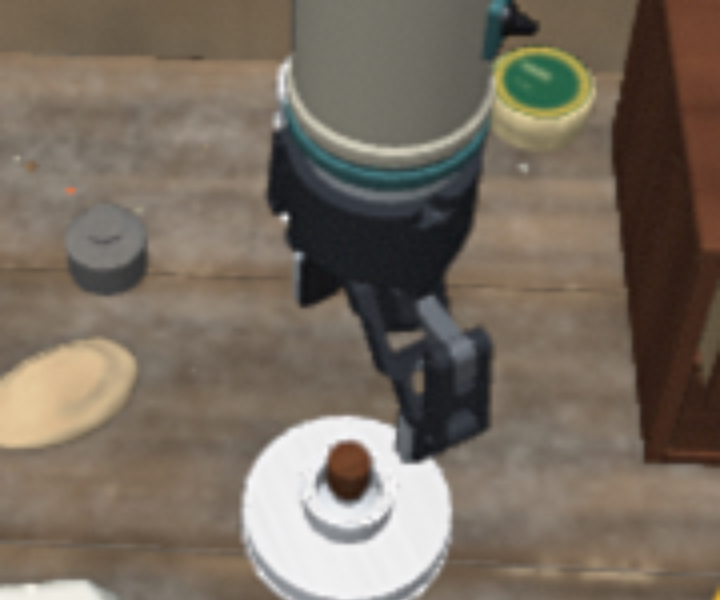

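Call:
arm_command --rot '[[0,-0.9,-0.4],[0,0,0],[0,0,0]]' --slide '[[7,-8,0],[0,0,0],[0,0,0]]' --gripper '[85,85,85]'

```text
clock: 3.42
eef_pos: [675.3, -2.9, 112.2]
tool_rot: [-3.139, -0.011, 0.0]
force: [0.1, 0.6, 0.2]
width: 84.9
```

```bash
python3 -c "
from h import *
plan([670.5,-2.5,80],0)"
```

```text
d [ -4.8   0.4 -32.2] rot [-0.14  0.62 -0.02] eef [675.3  -2.9 112.2] F [0.1 0.6 0.2] w 84.9 q [-0.25  0.82  0.38  1.56 -0.38  0.82  0.28] t 3.4167
```

Call:
arm_command --rot '[[0,0,0],[0,0,0],[0,0,0]]' --slide '[[0,0,0],[0,0,0],[0,0,0]]' --gripper '[85,85,85]'

```text
clock: 3.67
eef_pos: [677.2, -4.4, 115.4]
tool_rot: [-3.139, -0.016, -0.001]
force: [-0.3, 0.6, 0.3]
width: 85.0
```

```bash
python3 -c "
from h import *
plan([670.5,-2.5,80],0)"
```

```text
d [ -6.7   1.9 -35.4] rot [-0.13  0.93  0.08] eef [677.2  -4.4 115.4] F [-0.3  0.6  0.3] w 85.0 q [-0.24  0.82  0.38  1.56 -0.38  0.82  0.28] t 3.6667
```

Call:
arm_command --rot '[[0,0,0],[0,0,0],[0,0,0]]' --slide '[[0,0,0],[0,0,0],[0,0,0]]' --gripper '[85,85,85]'

```text
clock: 3.92
eef_pos: [677.5, -4.4, 116.1]
tool_rot: [-3.139, -0.017, -0.002]
force: [-0.3, 0.7, -0.7]
width: 84.8
```

```bash
python3 -c "
from h import *
plan([670.5,-2.5,80],0)"
```

```text
d [ -7.    1.9 -36.1] rot [-0.14  0.99  0.09] eef [677.5  -4.4 116.1] F [-0.3  0.7 -0.7] w 84.8 q [-0.24  0.82  0.38  1.56 -0.38  0.82  0.28] t 3.9167
```

Call:
arm_command --rot '[[0,0.5,0],[0,0,0],[0,0,0],[0,0,0],[0,0,0]]' --slide '[[-4,1,-15],[0,0,0],[0,0,0],[0,0,0],[0,0,0]]' --gripper '[85,85,85,85,85]'

```text
clock: 4.33
eef_pos: [672.1, -2.8, 98.2]
tool_rot: [-3.139, -0.005, -0.001]
force: [-0.4, 0.1, -0.6]
width: 85.3
```

```bash
python3 -c "
from h import *
plan([670.5,-2.5,80],0)"
```

```text
d [ -1.6   0.3 -18.2] rot [-0.15  0.29  0.06] eef [672.1  -2.8  98.2] F [-0.4  0.1 -0.6] w 85.3 q [-0.24  0.84  0.37  1.57 -0.39  0.8   0.29] t 4.3333
```

Call:
arm_command --rot '[[0,0.2,0],[0,0,0],[0,0,0],[0,0,0],[0,0,0]]' --slide '[[-1,0,-14],[0,0,-12],[0,0,-5],[0,0,0],[0,0,0]]' --gripper '[85,85,85,85,85]'

```text
clock: 4.75
eef_pos: [670.4, -2.7, 63.0]
tool_rot: [-3.139, -0.0, -0.001]
force: [0.4, -0.1, 0.0]
width: 85.2
```

```bash
python3 -c "
from h import *
plan([670.5,-2.5,44],0);snap(5)
p=cv2.imread('pics/side5.png');cv2.imwrite('pics/s5c.png',cv2.resize(p[220:340,230:390],(800,600)))"
```

```text
d [  0.1   0.2 -19. ] rot [-0.15  0.    0.06] eef [670.4  -2.7  63. ] F [ 0.4 -0.1  0. ] w 85.2 q [-0.23  0.88  0.35  1.59 -0.41  0.74  0.3 ] t 4.75
```

View pics/s5c.png

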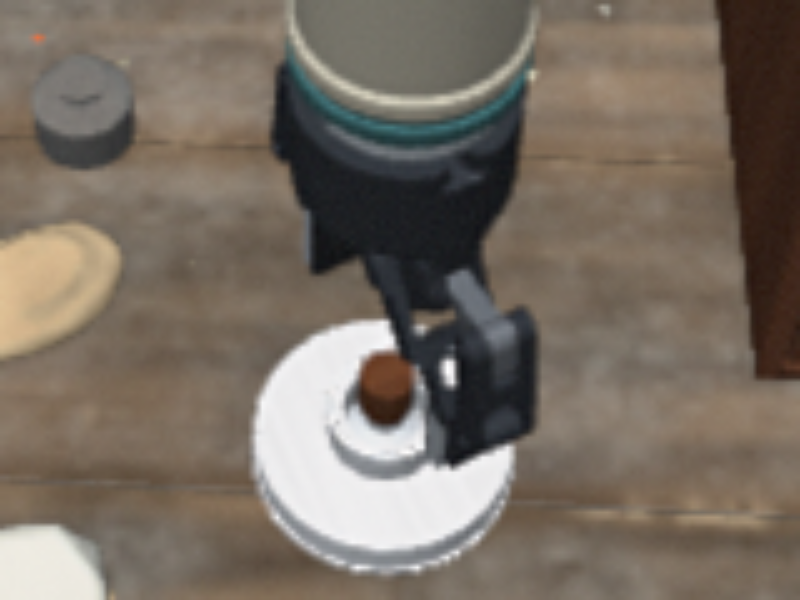

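The knob at crop (387,390) stands between the fingers, with the near one at (485,400). I'll descend the last bit and close.

Call:
arm_command --rot '[[0,0,0],[0,0,0],[0,0,0],[0,0,0]]' --slide '[[0,0,-8],[0,0,-6],[0,0,0],[0,0,0]]' --gripper '[85,85,85,85]'

```text
clock: 5.18
eef_pos: [671.6, -2.8, 49.3]
tool_rot: [-3.139, -0.003, -0.001]
force: [-1.1, -0.4, -0.2]
width: 85.1
```

```bash
python3 -c "
from h import *
plan([670.5,-2.5,44],0)"
```

```text
d [-1.1  0.3 -5.3] rot [-0.14  0.18  0.06] eef [671.6  -2.8  49.3] F [-1.1 -0.4 -0.2] w 85.1 q [-0.23  0.9   0.34  1.59 -0.41  0.72  0.31] t 5.1833
```

Call:
arm_command --rot '[[0,0.1,0],[0,0,0],[0,0,0],[0,0,0]]' --slide '[[-1,0,-4],[0,0,0],[0,0,0],[0,0,0]]' --gripper '[85,85,60,50]'

```text
clock: 5.52
eef_pos: [670.7, -2.8, 45.0]
tool_rot: [-3.139, -0.002, -0.001]
force: [0.6, 0.3, 0.5]
width: 63.5
```

Call:
arm_command --rot '[[0,0,0],[0,0,0],[0,0,0],[0,0,0],[0,0,0]]' --slide '[[0,0,0],[0,0,0],[0,0,0],[0,0,0],[0,0,0]]' --gripper '[35,30,30,30,30]'

```text
clock: 5.93
eef_pos: [671.1, -2.8, 45.7]
tool_rot: [-3.139, -0.003, -0.001]
force: [-1.1, -0.8, 0.5]
width: 29.9
```

```bash
python3 -c "
from h import *
plan([670.5,-2.5,44],0);snap(6)
p=cv2.imread('pics/side6.png');cv2.imwrite('pics/s6c.png',cv2.resize(p[220:340,230:390],(800,600)))"
```

```text
d [-0.6  0.3 -1.7] rot [-0.15  0.15  0.05] eef [671.1  -2.8  45.7] F [-1.1 -0.8  0.5] w 29.9 q [-0.23  0.91  0.34  1.59 -0.41  0.71  0.31] t 5.9333
```

View pics/s6c.png

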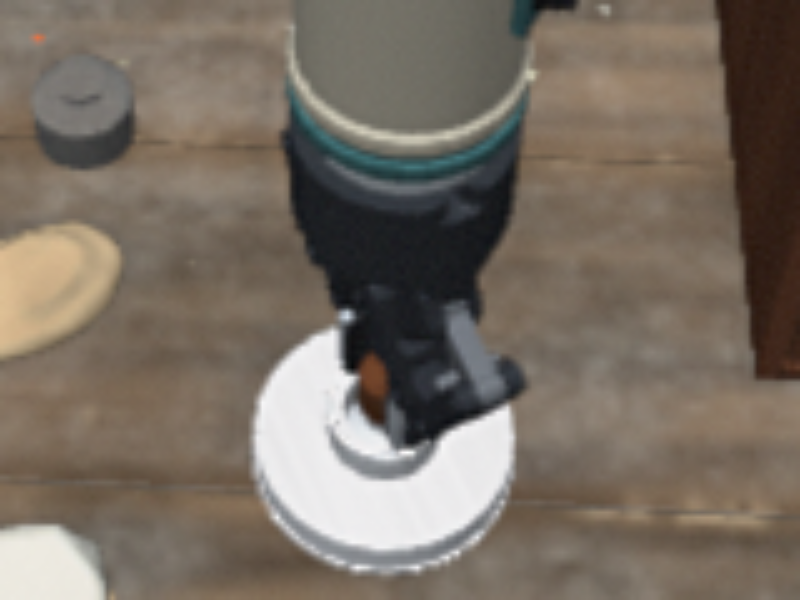

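The knob at crop (372,390) is between the pads, with the tips just above the collar. Closing.

Call:
arm_command --rot '[[0,0,0],[0,0,0],[0,0,0],[0,0,0],[0,0,0]]' --slide '[[0,0,-1],[0,0,0],[0,0,0],[0,0,0],[0,0,0]]' --gripper '[25,15,10,10,10]'

```text
clock: 6.45
eef_pos: [670.8, -2.9, 44.7]
tool_rot: [-3.139, -0.002, -0.001]
force: [-0.4, -0.3, 0.0]
width: 19.4
```

Call:
arm_command --rot '[[0,0,0],[0,0,0],[0,0,0],[0,0,0],[0,0,0]]' --slide '[[0,0,0],[0,0,4],[0,0,6],[0,0,6],[0,0,0]]' --gripper '[10,10,10,10,10]'

```text
clock: 6.87
eef_pos: [669.2, -2.6, 60.2]
tool_rot: [-3.139, 0.002, -0.001]
force: [-0.1, 0.2, -2.6]
width: 19.7
```

```bash
python3 -c "
from h import *
plan([670.5,-2.5,44],0);snap(7)
p=cv2.imread('pics/side7.png');cv2.imwrite('pics/s7c.png',cv2.resize(p[220:340,230:390],(800,600)))"
```

```text
d [  1.3   0.1 -16.2] rot [-0.16 -0.09  0.06] eef [669.2  -2.6  60.2] F [-0.1  0.2 -2.6] w 19.7 q [-0.23  0.89  0.35  1.59 -0.41  0.74  0.3 ] t 6.8667
```

View pics/s7c.png

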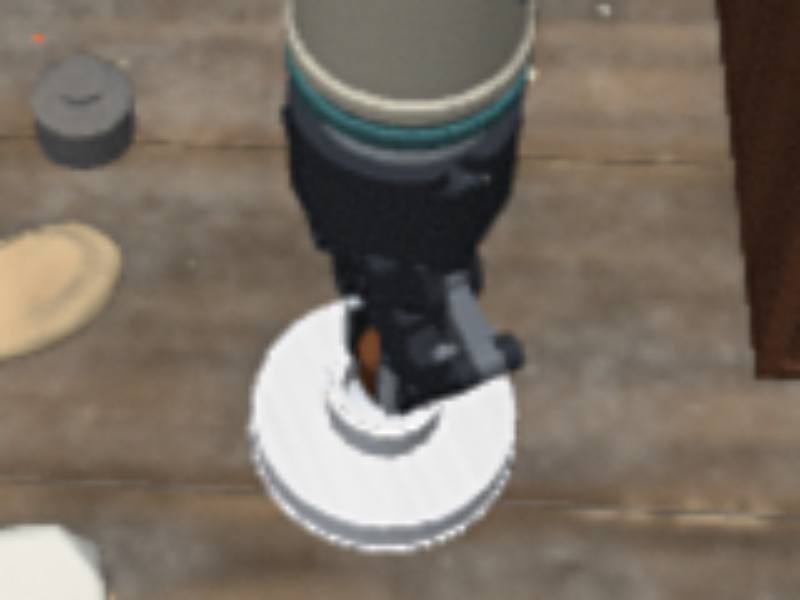

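The lids are lifted together, with a load of about 2.6 N. I'll raise them further before moving sideways.

Call:
arm_command --rot '[[0,0,0],[0,0,0],[0,0,0],[0,0,0],[0,0,0]]' --slide '[[0,0,12],[0,0,22],[0,0,24],[0,0,24],[0,0,16]]' --gripper '[10,10,10,10,10]'

```text
clock: 7.38
eef_pos: [663.4, -2.1, 157.6]
tool_rot: [-3.139, 0.015, -0.002]
force: [-0.7, 0.6, -2.4]
width: 20.2
```

Call:
arm_command --rot '[[0,0,0],[0,0,0],[0,0,0]]' --slide '[[0,0,6],[0,0,0],[0,0,0]]' --gripper '[10,10,10]'

```text
clock: 7.63
eef_pos: [665.8, -2.5, 169.6]
tool_rot: [-3.139, 0.007, -0.002]
force: [0.7, -0.2, -3.1]
width: 19.8
```

```bash
python3 -c "
from h import *
plan([489.4,102.1,190],0.2);snap(8)
"
```

```text
d [-176.4  104.6   20.4] rot [-0.13 -0.4  11.55] eef [665.8  -2.5 169.6] F [ 0.7 -0.2 -3.1] w 19.8 q [-0.27  0.75  0.41  1.53 -0.35  0.94  0.25] t 7.6333
```

View pics/side8.png

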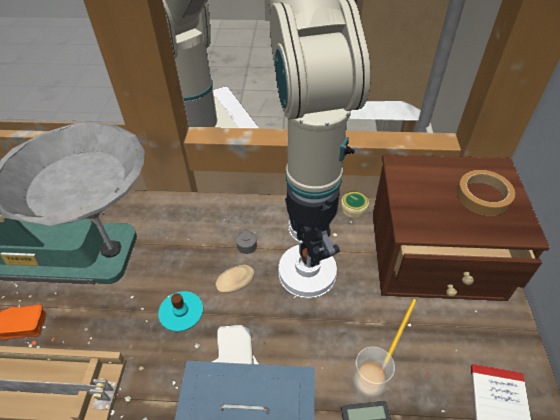

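Call:
arm_command --rot '[[0,0,1],[0,0,2],[0,0,2],[0,0,2],[0,0,1]]' --slide '[[-14,8,5],[-22,13,5],[-24,14,3],[-24,14,0],[-18,11,0]]' --gripper '[10,10,10,10,10]'

```text
clock: 8.15
eef_pos: [559.8, 53.8, 175.0]
tool_rot: [3.139, 0.015, 0.138]
force: [-0.9, 0.5, -2.8]
width: 19.6
```

Call:
arm_command --rot '[[0,0,0],[0,0,0],[0,0,0]]' --slide '[[-8,5,0],[0,0,0],[0,0,0]]' --gripper '[10,10,10]'

```text
clock: 8.4
eef_pos: [544.1, 62.9, 171.9]
tool_rot: [-3.141, 0.026, 0.144]
force: [0.9, 0.1, -2.9]
width: 19.8
```

```bash
python3 -c "
from h import *
plan([489.4,102.1,190],0.2)
"
```

```text
d [-54.7  39.2  18.1] rot [ 0.2  -1.47  3.23] eef [544.1  62.9 171.9] F [ 0.9  0.1 -2.9] w 19.8 q [-0.42  0.6   0.38  1.85 -0.31  0.78  0.28] t 8.4
```

Call:
arm_command --rot '[[0,-0.6,0.5],[0,-0.4,0.5],[0,0,0],[0,0,0],[0,0,0]]' --slide '[[-12,9,5],[-16,12,3],[-12,8,0],[0,0,0],[0,0,0]]' --gripper '[10,10,10,10,10]'

```text
clock: 8.82
eef_pos: [507.8, 88.4, 178.0]
tool_rot: [3.135, 0.006, 0.156]
force: [0.5, 0.4, -3.1]
width: 19.7
```

Call:
arm_command --rot '[[0,0,0],[0,0,0],[0,0,0]]' --slide '[[0,0,0],[0,0,0],[0,0,0]]' --gripper '[10,10,10]'

```text
clock: 9.07
eef_pos: [511.3, 85.8, 177.6]
tool_rot: [3.132, 0.004, 0.153]
force: [0.1, 0.1, -2.7]
width: 19.9
```

```bash
python3 -c "
from h import *
plan([489.4,102.1,170],None)
"
```

```text
d [-21.9  16.3  -7.6] rot [ 0.57 -0.14 -0.  ] eef [511.3  85.8 177.6] F [ 0.1  0.1 -2.7] w 19.9 q [-0.49  0.55  0.4   1.94 -0.3   0.71  0.23] t 9.0667
```

Call:
arm_command --rot '[[0.3,0,0],[0.3,0,0],[0,0,0],[0,0,0],[0,0,0]]' --slide '[[-8,6,0],[-8,6,0],[0,0,0],[0,0,0],[0,0,0]]' --gripper '[10,10,10,10,10]'

```text
clock: 9.48
eef_pos: [494.7, 97.6, 177.3]
tool_rot: [-3.14, 0.002, 0.151]
force: [-0.9, -1.0, -3.7]
width: 19.8
```

Call:
arm_command --rot '[[0,0,0],[0,0,0],[0,0,0]]' --slide '[[0,0,0],[0,0,0],[0,0,0]]' --gripper '[10,10,10]'

```text
clock: 9.73
eef_pos: [495.0, 97.7, 177.5]
tool_rot: [-3.141, 0.001, 0.151]
force: [-0.1, 0.5, -3.4]
width: 19.8
```

```bash
python3 -c "
from h import *
plan([489.4,102.1,150],None);snap(9)
p=cv2.imread('pics/side9.png');cv2.imwrite('pics/s9c.png',cv2.resize(p[130:260,230:390],(738,600)))
p=cv2.imread('pics/top9.png');cv2.imwrite('pics/t9c.png',cv2.resize(p[130:290,150:350],(750,600)))
"
```

```text
d [ -5.6   4.4 -27.5] rot [-0.05 -0.07  0.  ] eef [495.   97.7 177.5] F [-0.1  0.5 -3.4] w 19.8 q [-0.52  0.53  0.39  1.98 -0.31  0.69  0.22] t 9.7333
```

View pics/s9c.png

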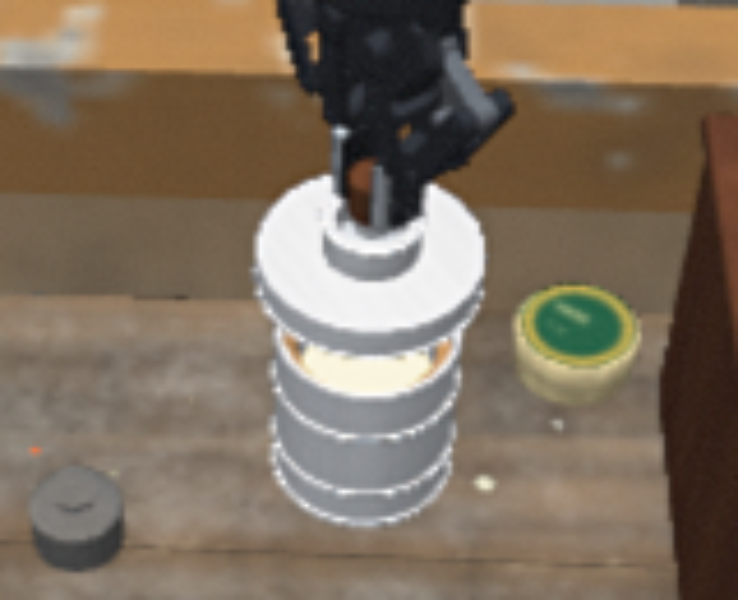

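View pics/t9c.png

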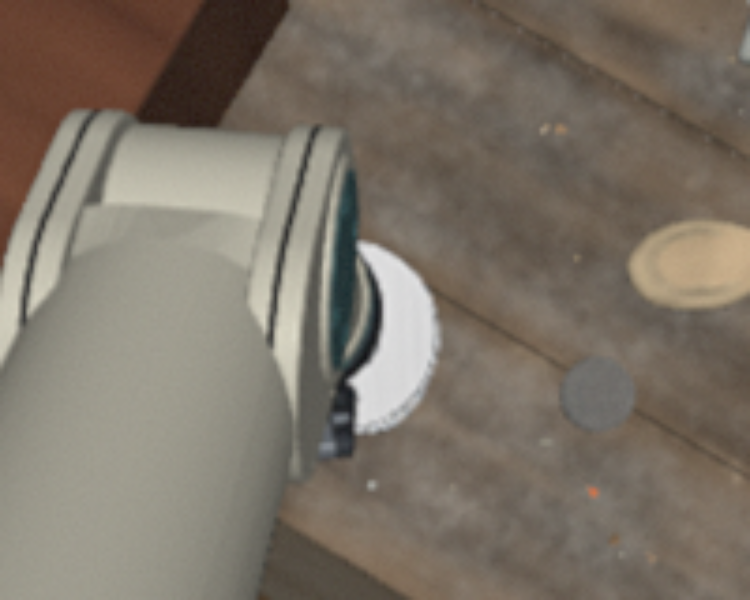

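```bash
cat >> h.py <<'E'
from scipy.optimize import least_squares
def lidfit(k,c,z,n='side'):
    W=cloud(n,np.load(f'{n}{k}.npz')['d']).reshape(-1,3)
    m=(np.hypot(W[:,0]-c[0],W[:,1]-c[1])<58)&(np.abs(W[:,2]-z)<6)
    P=W[m]; 
    q=P[:,:2]-np.array(c); ang=np.arctan2(q[:,1],q[:,0]); r=np.hypot(*q.T)
    E=[]
    for i in range(72):
        s=(ang>-np.pi+i*np.pi/36)&(ang<=-np.pi+(i+1)*np.pi/36)
        if s.sum()>3:
            j=np.argmax(r*s)
            if r[j]>44: E.append(P[j,:2])
    E=np.array(E)
    f=least_squares(lambda p:np.hypot(*(E-p[:2]).T)-p[2],[*c,50],loss='soft_l1')
    # plane level
    A=np.c_[P[:,:2]-np.array(c),np.ones(len(P))];pl=np.linalg.lstsq(A,P[:,2],rcond=None)[0]
    print(n,k,'n',len(P),len(E),'c',np.round(f.x,1),'plane',np.round(pl,3))
def tinfit(k,n='side',c=(489.4,102)):
    W=cloud(n,np.load(f'{n}{k}.npz')['d']).reshape(-1,3)
    m=(np.abs(np.hypot(W[:,0]-c[0],W[:,1]-c[1])-41.5)<5)&(np.abs(W[:,2]-95)<3.5); P=W[m]
    f=least_squares(lambda p:np.hypot(*(P[:,:2]-p).T)-41.5,c,loss='soft_l1'); print('tin',n,len(P),np.round(f.x,1))
E
python3 -c "
from h import *
for n in('side','top'):
  lidfit(0,(670.5,-2.5),22,n); tinfit(0,n)
lidfit(5,(670.5,-2.5),22)
lidfit(7,(670,-2.5),38)
lidfit(9,(495,98),155)
tinfit(9)
"
```

```text
side 0 n 1491 72 c [669.7  -3.5  49.5] plane [-9.0000e-03  3.0000e-03  2.2773e+01]
tin side 216 [488.6 101.3]
top 0 n 1221 72 c [670.8  -1.8  49.1] plane [0.0000e+00 6.0000e-03 2.1033e+01]
tin top 165 [489.7 103. ]
side 5 n 1150 54 c [669.9  -3.6  49.4] plane [-9.0000e-03  3.0000e-03  2.2749e+01]
side 7 n 1223 54 c [668.8  -3.6  49.3] plane [-1.7000e-02  3.0000e-03  3.8391e+01]
side 9 n 1018 60 c [495.7  96.6  49.3] plane [-2.1000e-02  6.0000e-03  1.5588e+02]
tin side 113 [488.2 101.7]
```

Lids' centre versus tin in the side camera: about (-7.2, +4.8) mm still to go. I'll move there and lower to just above the rim.

Call:
arm_command --rot '[[0,0,0],[0,0,0],[0,0,0],[0,0,0],[0,0,0]]' --slide '[[-5,3,0],[0,0,0],[0,0,-8],[0,0,-8],[0,0,0]]' --gripper '[10,10,10,10,10]'

```text
clock: 10.25
eef_pos: [489.7, 101.1, 160.3]
tool_rot: [-3.14, 0.0, 0.151]
force: [-0.7, 1.0, -2.5]
width: 19.7
```

Call:
arm_command --rot '[[0,0,0],[0,0,0],[0,0,0]]' --slide '[[0,0,0],[0,0,0],[0,0,0]]' --gripper '[10,10,10]'

```text
clock: 10.5
eef_pos: [489.2, 100.8, 159.1]
tool_rot: [-3.141, 0.002, 0.151]
force: [0.6, -0.4, -3.1]
width: 19.5
```

```bash
python3 -c "
from h import *
plan([487.8,102.5,148],None)
"
```

```text
d [ -1.4   1.7 -11.1] rot [-0.02 -0.15  0.  ] eef [489.2 100.8 159.1] F [ 0.6 -0.4 -3.1] w 19.5 q [-0.51  0.55  0.37  2.01 -0.33  0.64  0.22] t 10.5
```

Call:
arm_command --rot '[[0,0,0],[0,0,0],[0,0,0],[0,0,0],[0,0,0]]' --slide '[[-1,1,-7],[0,0,0],[0,0,0],[0,0,0],[0,0,0]]' --gripper '[10,10,10,10,10]'

```text
clock: 10.92
eef_pos: [488.5, 101.9, 151.5]
tool_rot: [-3.141, 0.002, 0.15]
force: [0.2, -0.4, -2.2]
width: 19.8
```

```bash
python3 -c "
from h import *
plan([487.8,102.5,148],None);snap(10)
lidfit(10,(489,102),129);tinfit(10)
p=cv2.imread('pics/side10.png');cv2.imwrite('pics/s10c.png',cv2.resize(p[130:260,230:390],(738,600)))
"
```

```text
d [-0.7  0.6 -3.5] rot [-0.02 -0.1   0.  ] eef [488.5 101.9 151.5] F [ 0.2 -0.4 -2.2] w 19.8 q [-0.51  0.56  0.36  2.02 -0.33  0.62  0.23] t 10.9167
side 10 n 985 60 c [488.6 100.8  49.4] plane [-2.20000e-02  4.00000e-03  1.29838e+02]
tin side 80 [488.4 101.7]
```

View pics/s10c.png

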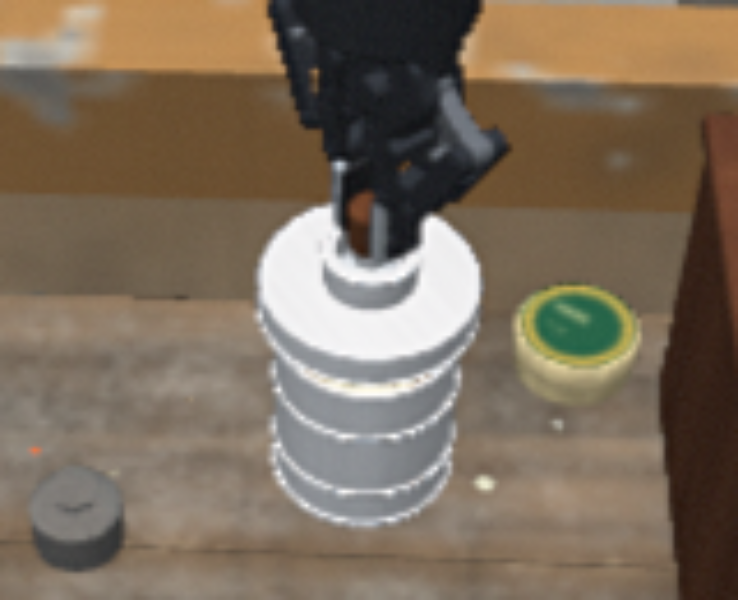

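The lid sits concentric above the tin to within about 0.8 mm. Lowering into the mouth.

Call:
arm_command --rot '[[0,0,0],[0,0,0],[0,0,0],[0,0,0]]' --slide '[[0,0.5,-5],[0,0,-4],[0,0,0],[0,0,0]]' --gripper '[10,10,10,10]'

```text
clock: 11.35
eef_pos: [488.7, 102.6, 141.9]
tool_rot: [-3.141, 0.001, 0.151]
force: [0.5, 0.7, -3.7]
width: 19.9
```

Call:
arm_command --rot '[[0,0,0],[0,0,0],[0,0,0],[0,0,0]]' --slide '[[0,0,-4],[0,0,-3],[0,0,0],[0,0,0]]' --gripper '[10,10,10,10]'

```text
clock: 11.68
eef_pos: [488.6, 102.5, 133.9]
tool_rot: [-3.141, 0.001, 0.151]
force: [0.9, 0.6, -2.8]
width: 20.0
```

Call:
arm_command --rot '[[0,0,0],[0,0,0],[0,0,0],[0,0,0]]' --slide '[[0,0,-3],[0,0,-2],[0,0,0],[0,0,0]]' --gripper '[10,10,10,10]'

```text
clock: 12.02
eef_pos: [488.9, 102.4, 129.0]
tool_rot: [-3.141, 0.001, 0.15]
force: [0.2, -0.2, -1.7]
width: 19.5
```

```bash
python3 -c "
from h import *
plan([488.6,102.5,125.5],None);snap(11)
lidfit(11,(488.6,101),108);tinfit(11)
"
```

```text
d [-0.3  0.1 -3.5] rot [-0.05 -0.04  0.  ] eef [488.9 102.4 129. ] F [ 0.2 -0.2 -1.7] w 19.5 q [-0.49  0.6   0.34  2.04 -0.36  0.57  0.25] t 12.0167
side 11 n 946 60 c [489.3 101.6  49.4] plane [-1.40000e-02  0.00000e+00  1.07557e+02]
tin side 1 [492.7 100. ]
```

It's at the seal. Pressing home.

Call:
arm_command --rot '[[0,0,0],[0,0,0],[0,0,0],[0,0,0]]' --slide '[[0,0,-3],[0,0,-3],[0,0,-3],[0,0,-3]]' --gripper '[10,10,10,10]'

```text
clock: 12.45
eef_pos: [488.8, 102.4, 125.4]
tool_rot: [-3.135, -0.002, 0.149]
force: [-8.5, -0.8, 35.3]
width: 19.5
```

```bash
python3 -c "
from h import *
plan([488.6,102.5,125.5],None);snap(12)
lidfit(12,(488.6,101),104)
"
```

```text
d [-0.2  0.1  0.1] rot [-0.41  0.03 -0.  ] eef [488.8 102.4 125.4] F [-8.5 -0.8 35.3] w 19.5 q [-0.48  0.6   0.33  2.04 -0.37  0.55  0.26] t 12.45
side 12 n 941 60 c [489.5 101.4  49. ] plane [-1.2000e-02  5.0000e-03  1.0403e+02]
```

A 35 N reaction with the flat top at about 103–104 mm means it's hard on the rim. I'll relax and check the height.

Call:
arm_command --rot '[[0,0,0],[0,0,0],[0,0,0],[0,0,0]]' --slide '[[0,0,0],[0,0,0],[0,0,0],[0,0,0]]' --gripper '[10,10,10,10]'

```text
clock: 12.88
eef_pos: [489.7, 102.5, 126.6]
tool_rot: [-3.134, -0.005, 0.149]
force: [0.8, 0.0, -3.0]
width: 20.0
```

```bash
python3 -c "
from h import *
plan([488.6,102.5,125.5],None);snap(13)
lidfit(13,(488.6,101),104)
p=cv2.imread('pics/side13.png');cv2.imwrite('pics/s13c.png',cv2.resize(p[130:260,230:390],(738,600)))
"
```

```text
d [-1.1 -0.  -1.1] rot [-0.49  0.24 -0.  ] eef [489.7 102.5 126.6] F [ 0.8  0.  -3. ] w 20.0 q [-0.48  0.6   0.33  2.04 -0.37  0.55  0.26] t 12.8833
side 13 n 942 59 c [490.3 101.7  49.3] plane [-1.40000e-02  1.10000e-02  1.04855e+02]
```

View pics/s13c.png

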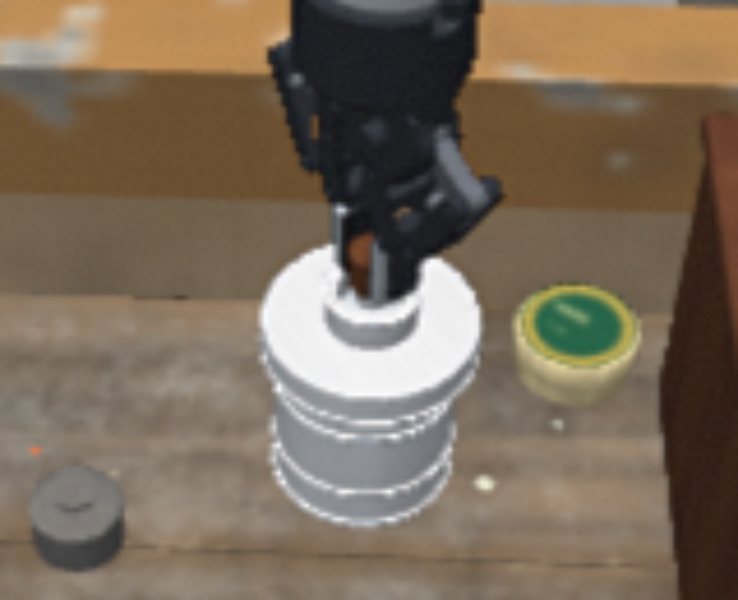

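Relaxing lifted it by about 0.8 mm, so I'll press again and open while still pressing lightly.

Call:
arm_command --rot '[[-0.4,0.2,0],[0,0,0],[0,0,0],[0,0,0]]' --slide '[[-0.5,0,-3],[0,0,-2],[0,0,-2],[0,0,-1]]' --gripper '[10,10,10,10]'

```text
clock: 13.32
eef_pos: [489.5, 102.3, 125.6]
tool_rot: [-3.136, -0.002, 0.148]
force: [-1.6, -0.5, 2.1]
width: 19.3
```

Call:
arm_command --rot '[[0,0,0],[0,0,0],[0,0,0]]' --slide '[[0,0,-1],[0,0,1],[0,0,2]]' --gripper '[40,60,60]'

```text
clock: 13.57
eef_pos: [490.2, 102.4, 127.7]
tool_rot: [-3.137, -0.003, 0.148]
force: [0.4, 0.7, 1.1]
width: 55.2
```

```bash
python3 -c "
from h import *
plan([489,102.5,125.5],None);snap(14)
lidfit(14,(488.6,101),104)
p=cv2.imread('pics/side14.png');cv2.imwrite('pics/s14c.png',cv2.resize(p[130:260,230:390],(738,600)))
"
```

```text
d [-1.2  0.1 -2.2] rot [-0.3   0.13 -0.  ] eef [490.2 102.4 127.7] F [0.4 0.7 1.1] w 55.2 q [-0.48  0.6   0.33  2.04 -0.36  0.56  0.25] t 13.5667
side 14 n 891 57 c [490.1 101.3  49. ] plane [-1.20000e-02  1.00000e-02  1.04092e+02]
```

View pics/s14c.png

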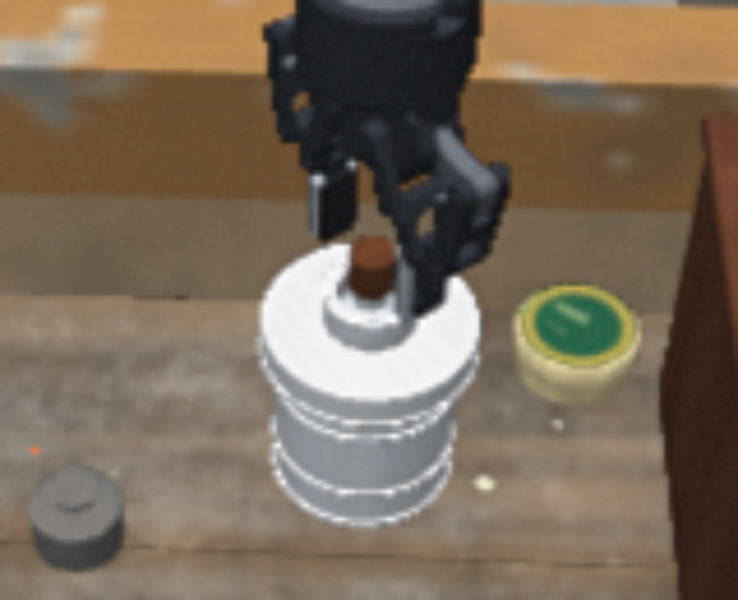

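Call:
arm_command --rot '[[-0.2,0.1,0],[0,0,0],[0,0,0],[0,0,0]]' --slide '[[-0.5,0,0],[0,0,0],[0,0,0],[0,0,0]]' --gripper '[75,85,85,85]'

```text
clock: 14.0
eef_pos: [489.9, 102.6, 127.3]
tool_rot: [-3.141, -0.0, 0.148]
force: [0.4, -0.5, 0.8]
width: 84.6
```

```bash
python3 -c "
from h import *
plan([489,102.5,108],None);snap(15)
lidfit(15,(489,101),104)
for k,c in((0,(670.5,-2.5)),(15,(489.5,102))):
  z=np.load(f'side{k}.npz');W=cloud('side',z['d']);p=z['p'].astype(int)
  m=(np.hypot(W[...,0]-c[0],W[...,1]-c[1])<20)&(p[...,0]-p[...,2]>25)
  Q=W[m];print(k,len(Q),np.percentile(Q[:,2],[2,50,90,98]),(Q[:,:2].min(0)+Q[:,:2].max(0))/2,np.median(Q[:,:2],0))
p=cv2.imread('pics/side15.png');cv2.imwrite('pics/s15c.png',cv2.resize(p[130:260,230:390],(738,600)))
"
```

```text
d [ -0.9  -0.1 -19.3] rot [-0.06  0.01 -0.  ] eef [489.9 102.6 127.3] F [ 0.4 -0.5  0.8] w 84.6 q [-0.49  0.6   0.34  2.04 -0.36  0.56  0.25] t 14.0
side 15 n 868 56 c [490.1 101.3  49.3] plane [-1.20000e-02  1.10000e-02  1.04165e+02]
0 118 [49.73792372 64.07356502 66.52503863 67.07514016] [670.21362113  -4.58590817] [672.47049117  -5.81665408]
15 104 [129.18845828 144.41943542 146.80030155 147.26907081] [490.24684085 100.62061318] [492.81601002  98.21750842]
```

View pics/s15c.png

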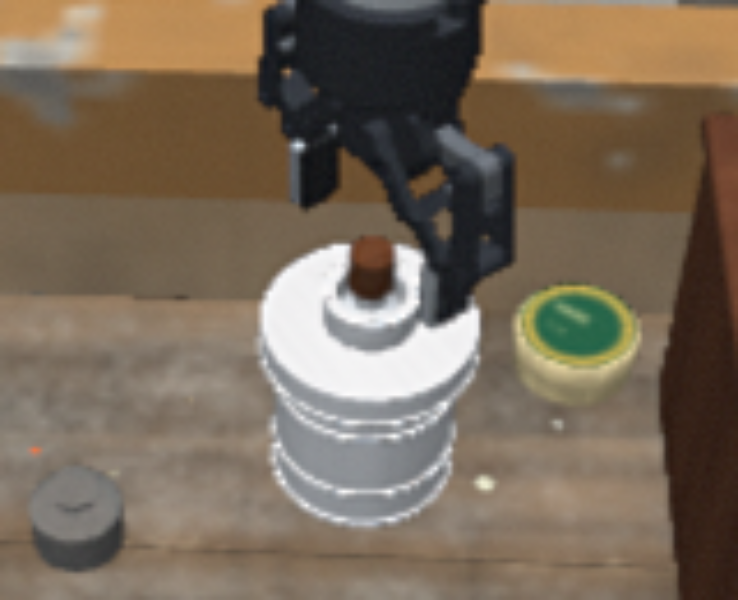

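It's home: the knob rose 80–81 mm against the expected 81, and the flat top rose 81.4 mm. Descending around the collar with the jaws open.

Call:
arm_command --rot '[[0,0,0],[0,0,0],[0,0,0],[0,0,0],[0,0,0]]' --slide '[[0,0,-7],[0,0,-6],[0,0,-2],[0,0,0],[0,0,0]]' --gripper '[85,85,85,85,85]'

```text
clock: 14.52
eef_pos: [489.5, 102.4, 110.2]
tool_rot: [-3.141, 0.001, 0.148]
force: [0.3, -0.4, 0.9]
width: 85.2
```

```bash
python3 -c "
from h import *
plan([489.9,102.5,107.5],None)"
```

```text
d [ 0.4  0.1 -2.7] rot [-0.05 -0.04  0.  ] eef [489.5 102.4 110.2] F [ 0.3 -0.4  0.9] w 85.2 q [-0.47  0.63  0.32  2.05 -0.38  0.52  0.26] t 14.5167
```

Call:
arm_command --rot '[[0,0,0],[0,0,0],[0,0,0],[0,0,0],[0,0,0]]' --slide '[[0.4,0,-2.2],[0,0,0],[0,0,0],[0,0,0],[0,0,0]]' --gripper '[70,60,52,52,52]'

```text
clock: 14.93
eef_pos: [490.1, 102.3, 107.8]
tool_rot: [-3.141, 0.0, 0.148]
force: [-0.3, 0.5, -0.6]
width: 51.7
```

```bash
python3 -c "
from h import *
plan([489.9,102.5,107.5],None);snap(16)
lidfit(16,(489,101),104)
p=cv2.imread('pics/side16.png');cv2.imwrite('pics/s16c.png',cv2.resize(p[150:250,250:370],(720,600)))
"
```

```text
d [-0.2  0.2 -0.3] rot [-0.05 -0.03  0.  ] eef [490.1 102.3 107.8] F [-0.3  0.5 -0.6] w 51.7 q [-0.47  0.63  0.31  2.05 -0.38  0.52  0.27] t 14.9333
side 16 n 775 52 c [490.3 101.   49. ] plane [-1.20000e-02  1.00000e-02  1.04068e+02]
```

View pics/s16c.png

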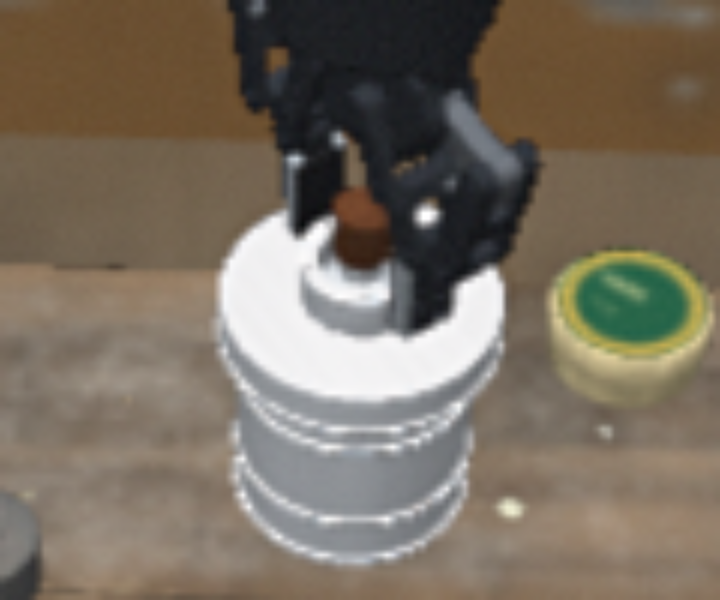

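Call:
arm_command --rot '[[0,0,0],[0,0,0],[0,0,0]]' --slide '[[0,0,-2],[0,0,0],[0,0,0]]' --gripper '[52,52,52]'

```text
clock: 15.28
eef_pos: [490.2, 102.4, 105.9]
tool_rot: [-3.141, -0.0, 0.148]
force: [-0.3, 0.2, 0.5]
width: 52.3
```

Call:
arm_command --rot '[[0,0,0],[0,0,0],[0,0,0],[0,0,0],[0,0,0]]' --slide '[[0,0,0],[0,0,0],[0,0,0],[0,0,0],[0,0,0]]' --gripper '[45,40,35,32,32]'

```text
clock: 15.7
eef_pos: [490.0, 102.4, 106.6]
tool_rot: [-3.14, 0.0, 0.148]
force: [0.4, 0.2, -1.3]
width: 41.7
```

```bash
python3 -c "
from h import *
plan([489.9,102.5,107.5],None);snap(17)
lidfit(17,(489,101),104)
"
```

```text
d [-0.1  0.1  0.9] rot [-0.08 -0.02  0.  ] eef [490.  102.4 106.6] F [ 0.4  0.2 -1.3] w 41.7 q [-0.47  0.63  0.31  2.05 -0.38  0.51  0.27] t 15.7
side 17 n 810 53 c [490.1 101.3  49.3] plane [-1.30000e-02  9.00000e-03  1.04155e+02]
```

Gripped at 41.7 mm. The reading runs about 2 mm low, as it did on the knob, so this is the 44 mm collar. Lifting slowly.

Call:
arm_command --rot '[[0,0,0],[0,0,0],[0,0,0],[0,0,0],[0,0,0]]' --slide '[[0,0,3],[0,0,4],[0,0,5],[0,0,5],[0,0,4]]' --gripper '[30,30,30,30,30]'

```text
clock: 16.22
eef_pos: [489.1, 102.1, 128.4]
tool_rot: [-3.141, 0.003, 0.148]
force: [0.6, -0.0, -1.0]
width: 41.7
```

```bash
python3 -c "
from h import *
plan([490.0,102.4,130],None);snap(18)
lidfit(18,(489,101),122)
p=cv2.imread('pics/side18.png');cv2.imwrite('pics/s18c.png',cv2.resize(p[150:250,250:370],(720,600)))
"
```

```text
d [0.9 0.3 1.6] rot [-0.04 -0.17  0.  ] eef [489.1 102.1 128.4] F [ 0.6 -0.  -1. ] w 41.7 q [-0.49  0.6   0.34  2.03 -0.36  0.57  0.25] t 16.2167
side 18 n 852 52 c [489.3 101.   49.3] plane [-3.40000e-02  1.90000e-02  1.25501e+02]
```

View pics/s18c.png

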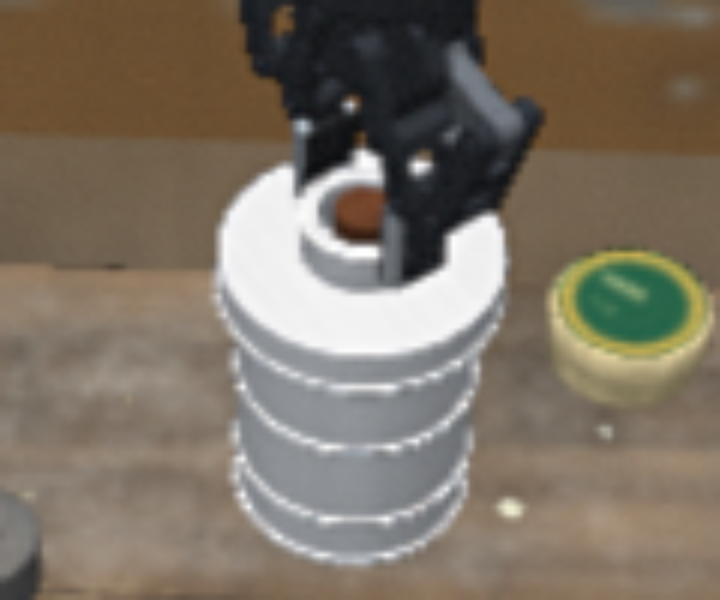

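Only the outer lid rises (load about 1 N) and the knob stays put inside the collar at crop (360,210). Continuing up, with a small counter to the -x drift.

Call:
arm_command --rot '[[0,0,0],[0,0,0],[0,0,0],[0,0,0],[0,0,0]]' --slide '[[0.8,0.2,3],[0.5,0,5],[0.5,0,5],[0.5,0,5],[0.3,0,3]]' --gripper '[30,30,30,30,30]'

```text
clock: 16.73
eef_pos: [491.9, 102.4, 151.3]
tool_rot: [-3.14, 0.002, 0.148]
force: [-0.1, 0.1, -1.5]
width: 41.9
```

Call:
arm_command --rot '[[0,0,0],[0,0,0],[0,0,0],[0,0,0],[0,0,0]]' --slide '[[0,0,6],[0.3,0,10],[0.3,0,12],[0.3,0,12],[0,0,8]]' --gripper '[30,30,30,30,30]'

```text
clock: 17.15
eef_pos: [491.7, 102.0, 202.0]
tool_rot: [-3.141, 0.005, 0.148]
force: [0.3, 0.5, -1.8]
width: 41.6
```

Call:
arm_command --rot '[[0,0,0],[0,0,0],[0,0,0],[0,0,0],[0,0,0]]' --slide '[[0,0,5],[0,0,0],[0,0,0],[0,0,0],[0,0,0]]' --gripper '[30,30,30,30,30]'

```text
clock: 17.57
eef_pos: [492.1, 102.3, 208.9]
tool_rot: [-3.14, 0.003, 0.148]
force: [-0.4, 0.5, -1.1]
width: 42.0
```

```bash
python3 -c "
from h import *
plan([490.0,102.4,210],None);snap(19)
lidfit(19,(489,101),telemetry.read_state()['eef_pos'][2]-3)
p=cv2.imread('pics/side19.png');cv2.imwrite('pics/s19c.png',cv2.resize(p[90:250,220:400],(675,600)))
z=np.load('side19.npz');W=cloud('side',z['d']);p=z['p'].astype(int);c=(489.5,102)
m=(np.hypot(W[...,0]-c[0],W[...,1]-c[1])<25)&(p[...,0]-p[...,2]>25)&(W[...,2]>120)&(W[...,2]<152)
Q=W[m];print(len(Q), np.percentile(Q[:,2],[2,50,90,98]) if len(Q) else '',np.median(Q,0))
"
```

```text
d [-2.1  0.1  1.1] rot [-0.05 -0.17  0.  ] eef [492.1 102.3 208.9] F [-0.4  0.5 -1.1] w 42.0 q [-0.55  0.48  0.42  1.95 -0.28  0.77  0.18] t 17.5667
side 19 n 982 55 c [492.3 101.3  49.4] plane [-1.90000e-02  8.00000e-03  2.06388e+02]
35 [128.79103652 134.5305808  140.55841823 142.6589845 ] [496.46807659  95.40004211 134.5305808 ]
```

View pics/s19c.png

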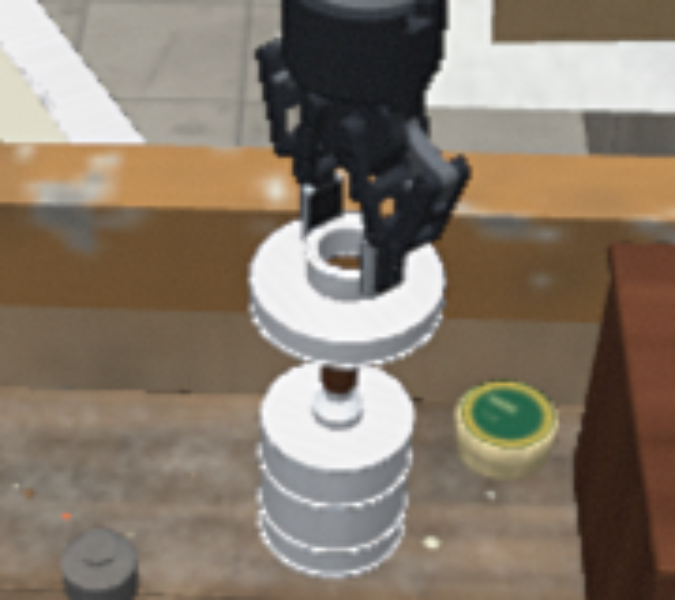

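The inner lid sits on the tin with its flange on the rim (crop 337,420), and the outer lid is held level well above. A last check of the flange height and stillness.

Call:
arm_command --rot '[[0,0,0],[0,0,0],[0,0,0],[0,0,0],[0,0,0]]' --slide '[[0,0,0],[0,0,0],[0,0,0],[0,0,0],[0,0,0]]' --gripper '[30,30,30,30,30]'

```text
clock: 18.08
eef_pos: [491.4, 102.0, 207.6]
tool_rot: [-3.141, 0.006, 0.148]
force: [-0.9, 0.1, -1.4]
width: 41.4
```

```bash
python3 -c "
from h import *
np.set_printoptions(precision=4,suppress=True)
s=telemetry.read_state();print(s['qd'])
plan([490.0,102.4,210],None);snap(20)
W=cloud('side',np.load('side20.npz')['d']).reshape(-1,3)
r=np.hypot(W[:,0]-489.3,W[:,1]-101.7)
P=W[(r<38)&(r>20)&(W[:,2]>90)&(W[:,2]<112)]
A=np.c_[P[:,:2]-[489.3,101.7],np.ones(len(P))];print(len(P),np.linalg.lstsq(A,P[:,2],rcond=None)[0],np.median(P[:,2]))
W0=cloud('side',np.load('side0.npz')['d']);W1=cloud('side',np.load('side20.npz')['d'])
for n,(u,v) in dict(soap=(236,278),iron=(247,236),salve=(355,203)).items():print(n,W0[v,u],W1[v,u])
"
```

```text
[-0.0005  0.0029 -0.0003  0.0003  0.0003  0.0016 -0.0007]
d [-1.4  0.4  2.4] rot [ 0.01 -0.32  0.  ] eef [491.4 102.  207.6] F [-0.9  0.1 -1.4] w 41.4 q [-0.55  0.48  0.42  1.95 -0.28  0.77  0.18] t 18.0833
468 [ -0.0019  -0.0022 100.0252] 100.01744603565237
soap [ 558.0418 -102.469    36.9904] [ 557.5271 -102.3274   36.1973]
iron [474.9316 -41.3558  43.45  ] [475.8382 -41.6662  44.6324]
salve [491.043  222.2414  31.7456] [490.1542 222.9789  30.5337]
```

View pics/side20.png

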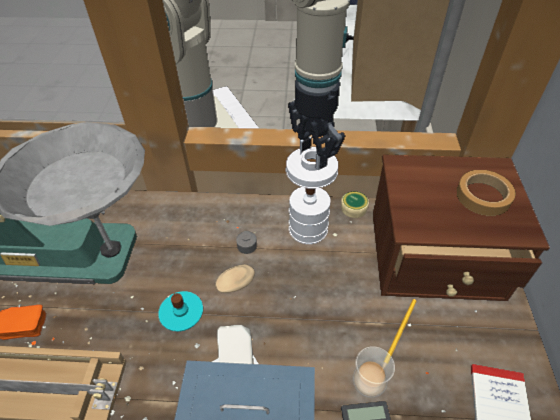

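The flange top reads 100.0 mm against 99 expected (this camera reads about 0.8 mm high). It's level, the arm is still, and the bystanders haven't moved. Handing in.

```bash
python3 -c "
from cell import ctrl,telemetry
print(ctrl.finish_job());print(telemetry.read_state()['clock'])"
```

```text
the job is handed in; nothing more can be done
None
the job is handed in; nothing more can be done
```

The job is done and handed in at about 18 s; the hand-in gives no verdict. I lifted the nested lids by the knob and lowered them onto the tin, keeping hold of the knob until the inner lid was pressed home. Then I lifted off only the outer lid by its collar.

**Last checks**
- **Inner lid:** the flange top read 100.0 mm. Home is 99 mm and that camera reads about 0.8 mm high, so I take it as fully home. It was level to about 0.003 rad and within about 1.3 mm of the tin's axis.
- **Outer lid:** it is held level, with its collar about 80 mm above the knob. The load was about 1.1–1.4 N and the arm was almost still.
- **Bystanders:** the soap bar, iron weight and salve tin read within about 1.5 mm of where they started.

**What disagreed**
- **First press:** it reached 35 N. When I then relaxed the arm, it lifted the lids about 0.8 mm, so I pressed again and opened the gripper while still pressing. That brought them back down, though the force reading at the end of the second press was only about 2 N.
- **Gripper opening:** it reads about 2 mm less than the knob and collar diameters given.
- **Arm drift:** it drifts by 1–2 mm when moved or held, including about 1.3 mm down in the last half second. I left that uncorrected because there was ample clearance.

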